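# Hang the used filter cassettes in the rinse tub

## Task

Lift the keeper bar off the filter dock and lay it flat on the bench. Then release each filter cassette in the dock by pushing it down until it springs up, pull it out, and hang it by its bent lip over the rim of the grey tub, with the plate upright inside the tub and the lip outside. When all of them hang there, lay the keeper bar back on the two dock posts between their horns, as it was; leave the tub standing upright on the bench, and do not disturb the orange decapper or the wipe pack.

Things in the scene. Friction and masses are not known exactly. Their poses are not given: they have to be found in the camera images.
- dock: white filter dock fixed to the bench, 70 (x) x 172 (y) x 70 (z) mm, four slots in a row at x 0, y -60, -20, 20, 60 mm, one may be empty; origin: centre of its underside, z up. Two end posts (36 mm in x, 8 mm in y, at y -81.5 and 81.5 mm) rise to 132 mm and carry the keeper bar between horns 13 mm higher
- slots (a point): centre of the dock's top face (70 mm up), among the slots. A cassette is held by a hidden catch; pulling does not free it. Pushed down 5 to 7 mm (3 to 5 N; hard stop at about 7.5 mm) and let go, it springs up 12 mm and then pulls straight up freely (1.5 mm play in the slot). Pushed too little it stays latched; push again
- keeper_bar: aluminium bar 22 (x) x 178 (y) x 10 (z) mm with a black grip rib, 12 (x) x 50 (y) mm and 30 mm high, standing on its middle; origin at the centre of the bar's underside, z up, rib top at z 40 mm; 120 g. It lies loose on the dock's posts, 4 mm above the cassette tabs, parallel to the dock's y; the gap between the horns is 26 mm
- tub: grey open rinse tub, loose, 700 g, 110 (x) x 180 (y) x 90 (z) mm outside, walls 4 mm thick with a plain rim 90 mm up, floor 4 mm; origin at the centre of its underside, z up
- cassette0: filter cassette; three or all four of them are present, a missing one is None. White plate 10 (x) x 30 (y) mm with grey grip tab on top and bent lip to -x, 60 g. Origin: centre of the plate's lower edge, z up. Plate z 0 to 69 mm, tab 12 (x) x 24 (y) mm, z 69 to 104 mm: take it by its faces 12 mm apart, fingertips above z 71 mm
- cassette1: filter cassette like cassette0, absent (None) in some starts. Lip of all four: arm 3 mm thick (z 66 to 69 mm) leaving the plate's -x face; its end, 26 mm wide and 3 mm thick, bends down at x -16 to -19 mm and reaches down to z 54 mm, so the gap between plate and bent end is 11 mm (x -5 to -16)
- cassette2: filter cassette like cassette0, absent (None) in some starts. On the +x face of all four: a heel (to x 16 mm, 12 mm wide in y, z 53 to 58 mm) that works the catch, and a small rib (to x 10 mm, y -6.5 to -1 mm, z 12 to 18 mm). In the dock they have the dock's yaw, lip to the dock's -x
- cassette3: filter cassette like cassette0, absent (None) in some starts. Latched in the dock its origin is 24 mm above the bench (tab top 128 mm), sprung up at about 36 mm, clear of the slot above 75 mm. Hung straight in the tub it is 24 mm above the tub's underside
- the_decapper: orange hand decapper, 35 mm wide and 70 mm high, standing on the bench; a bystander to be left alone; origin at the centre of its underside
- the_wipe_pack: pale blue pack of wipes, 112 x 75 x 41 mm, lying on the bench; a bystander to be left alone; origin at the centre of its underside
Mind the look-alikes: they are no part of the job. What is shaped like the cassette0 but pink is not meant.

How it is judged (in metres and radians):
On the way, in this order (a step that is already met when the one before it is completed fails the run):
1. the keeper bar lies flat on the bench (height (world z) of keeper_bar below 0.03 m and linear speed of keeper_bar below 0.03 m/s and angle between keeper_bar's own z axis and vertical below 0.15 rad and (x of keeper_bar in the frame of tub above 0.055 m or x of keeper_bar in the frame of tub below -0.055 m or y of keeper_bar in the frame of tub above 0.09 m or y of keeper_bar in the frame of tub below -0.09 m)), for 0.2 s.
2. every cassette hangs in the tub by its lip (x of cassette0 in the frame of tub between -0.052 and 0.052 m and y of cassette0 in the frame of tub between -0.087 and 0.087 m and z of cassette0 in the frame of tub between 0.017 and 0.032 m and angle between each of cassette0, cassette1, cassette2, cassette3's own z axis and vertical below 0.25 rad and linear speed of each of cassette0, cassette1, cassette2, cassette3 below 0.03 m/s and x of cassette1 in the frame of tub between -0.052 and 0.052 m and y of cassette1 in the frame of tub between -0.087 and 0.087 m and z of cassette1 in the frame of tub between 0.017 and 0.032 m and x of cassette2 in the frame of tub between -0.052 and 0.052 m and y of cassette2 in the frame of tub between -0.087 and 0.087 m and z of cassette2 in the frame of tub between 0.017 and 0.032 m and x of cassette3 in the frame of tub between -0.052 and 0.052 m and y of cassette3 in the frame of tub between -0.087 and 0.087 m and z of cassette3 in the frame of tub between 0.017 and 0.032 m), for 0.3 s.
At the end, for the whole second after the job is handed in: Each cassette present: origin within the tub's walls (52 mm in x, 87 mm in y of its centre), 17 to 32 mm above its underside, tilt under 0.25 rad, at rest. Bar back on both dock posts between the horns (6 mm in x, 9 mm in y), at rest. Tub upright on the bench (all of step 2 and x of keeper_bar in the frame of dock between -0.006 and 0.006 m and y of keeper_bar in the frame of dock between -0.009 and 0.009 m and z of keeper_bar in the frame of dock between 0.127 and 0.137 m and angle between keeper_bar's own z axis and vertical below 0.08 rad and angle between the y axis of keeper_bar and the y axis of dock, either way round below 0.15 rad and linear speed of keeper_bar below 0.03 m/s and angle between tub's own z axis and vertical below 0.1 rad and height (world z) of tub between -0.01 and 0.015 m); the robot touches nothing.
It fails at once if the decapper is disturbed (moved more than 3 cm) (distance of the_decapper from where it was at the start of the episode above 0.03 m).
It fails at once if the wipe pack is disturbed (moved more than 3 cm) (distance of the_wipe_pack from where it was at the start of the episode above 0.03 m).
Of cassette0, cassette1, cassette2, cassette3 only 3 to 4 are there at a start; the rules pass over those that are not, and their reading is None.
At some moment in a run one of tub may be knocked a few centimetres aside while the robot is not near it.
It also fails if it takes over 210 s, if anything falls off the work surface, if the arm or the gripper's body presses on something with over 40 N, if the wrist force passes 120 N, or if a joint passes its speed limit or range.

## Robot

A 6-joint arm with a two-finger parallel gripper is mounted at the origin on a cart in front of the work surface, level with it; the furniture and walls round the work are solid. World frame = base frame: x ahead of the robot, y to its left, z up, the work surface at z = 0. Lengths are in mm, angles in rad, forces in N, time in s.
With the tool pointing down it reaches from about 350 to 775 mm from the base axis. Payload 7.3 kg.
Tool frame: the origin (TCP) lies midway between the tips of the shut fingers; the grasp point (between the pads) lies 19 mm behind it; z points along the fingers, y is the line along which they close (so a half turn about z gives the same grasp; the last joint's range is limited). The gripper opens to 92 mm and grips with 3 to 60 N. Pads are 19 mm wide; open, the fingers measure 130 mm over their backs; the gripper's body (75 mm by 190 mm) begins 47 mm behind the grasp point.
Start: joints at [-1.256, 0.342, 1.524, -0, 1.275, -0.146], TCP at [233.473, -470.25, 226.741] pointing down, gripper open.
Joint ranges: [-2.53, 2.53], [-0.77, 2.02], [0.04, 2.7], [-1, 4.14], [0.28, 2.66], [-3.11, 3.11]. Speed limits (rad/s): [2.57, 2.57, 3.14, 3.14, 3.14, 3.14].

## Interface

Orientations are given as a unit quaternion [w, x, y, z].
In Python, from bench import ctrl gives the robot as it stands.
- The arm moves only by the tool arm_command, never from a script. Its argument "moves" is a list of rows, each a list of 3 entries, a list of its own where there are three numbers: the turn, a rotation vector about the tool's x, y, z in rad, then the shift along the tool's x, y, z in cm, then the opening, from 0 (shut) to 1 (fully open). In form: [[[wx, wy, wz], [tx, ty, tz], gripper], ...]. A call has 1 to 20 rows; each row shifts and turns the commanded pose from where the row before left it, along the tool's axes as they then stand; what a row does not reach is not made up. A row lasts 1/12 s, in which the tool goes at most 41.7 mm and 7.16 degrees, less where a joint would pass 70% of its speed; a pose out of reach is approached as far as the arm can. A call is refused whole if a number of a shift passes 4.17 or a number of a turn 0.125, either way. A call with a gripper value outside its range is refused whole. The fingers move at their own pace and stop on an object; "newtons" is the grip in N (left out, the last holds). Time passes only in rows, so rows that do not move let the fingers close. It gives the time, the measured TCP pose, the force, the opening and the grip force at its end, in the units of the state.
- ctrl.get_obs(): the state, without advancing time (a new reading comes with each control period).
- ctrl.capture(name): name is "scene" or "top" or "wrist"; returns the picture (384x512x3 uint8, red, green, blue); there is no depth.
- ctrl.get_calibration(name): a dict with "fx", "fy", "cx", "cy" (pixels), "dist_coeffs" ([k1, k2, p1, p2, k3] as OpenCV has them; the pictures are not rectified), "rvec" (rotation vector, rad) and "tvec" (3), from world to camera coordinates, as OpenCV has them. Camera axes: x right, y down, z forward; pixel columns grow to the right and rows downward; lengths in mm; the calibration is good to about 2 mm. A picture is of the moment at which its call begins: read the wrist's pose just before it. get_calibration takes no time and is no camera call; for the wrist camera it gives the pose at the moment of the call.
- ctrl.sign_off(): hands the job in; it is judged then, once.
The state is a dict: "t": time; "joint_pos": joint angles; "joint_velocities": joint speeds; "joint_efforts": joint torques, N m; "position": TCP position; "orientation": TCP orientation; "ft_force": force on the tool from outside, world axes, zero at the start; "moment": the same for the moment, N m; "gripper_width": finger opening in mm; "gripper_force": force on a finger pad.
Only numpy, scipy, OpenCV 4.12 (cv2) and the standard library are available. Lean on these libraries where they do the work, as an engineer would, in place of code of your own. Each camera call takes 0.05 s, during which the arm holds its last target. There are 200 camera calls.

## Working session

There is one attempt and no reset: what is moved stays moved. The work goes in short steps, Python scripts to look and compute and a tool call to move; the robot and the scene stay as the last step left them, time stands still between calls to the robot, and variables do not carry over. Pictures are saved under pics/ and viewed, at most 14 in all, crops included, and the job is handed in when it is done.

Besides the shell and the picture viewer there is one more tool, called after "Request:" in YAML: its name, and indented under it one key for each argument. arm_command: Moves the arm, as the interface text tells. Its arguments: {"type":"object","properties":{"moves":{"type":"array"},"newtons":{"type":"number"}},"required":["moves"]}

```bash
ls; mkdir -p pics
python3 - <<'E'
from bench import ctrl
import cv2
o=ctrl.get_obs();print({k:(v if not hasattr(v,'__len__') else [round(float(x),4) for x in v]) for k,v in o.items()})
for n in("scene","top"):
    cv2.imwrite(f"pics/{n}0.png",cv2.cvtColor(ctrl.capture(n),cv2.COLOR_RGB2BGR)); print(n,ctrl.get_calibration(n))
E
```

```text
pics
{'t': 0.0, 'joint_pos': [-1.2559, 0.3427, 1.5251, -0.0, 1.2754, -0.146], 'joint_velocities': [0.0011, -0.0019, 0.0001, 0.0, -0.0005, -0.0002], 'joint_efforts': [0.0016, -43.1242, -24.4215, 0.0718, 0.0561, -0.0001], 'position': [233.3614, -469.8171, 226.0304], 'orientation': [-0.0008, 0.9736, 0.2284, -0.0001], 'ft_force': [-0.5832, 0.6097, 0.1458], 'moment': [0.0369, -0.0646, 0.0265], 'gripper_force': 0.0, 'gripper_width': 91.46667332652814}
scene {'fx': 388.8034689599657, 'fy': 388.8034689599657, 'cx': 254.4138129954098, 'cy': 182.8332453472258, 'dist_coeffs': array([0.00793446, 0.        , 0.        , 0.        , 0.        ]), 'rvec': array([ 0.95529831, -2.27679455,  1.26684195]), 'tvec': array([386.14191984, 291.57701826, 912.41507769])}
top {'fx': 448.47082232203115, 'fy': 448.47082232203115, 'cx': 254.4634954677958, 'cy': 191.49448375954267, 'dist_coeffs': array([-0.0305901,  0.       ,  0.       ,  0.       ,  0.       ]), 'rvec': array([ 2.10360302, -2.16799639,  0.16930091]), 'tvec': array([  40.83220158,  542.57809737, 1194.45589422])}
```

View pics/top0.png

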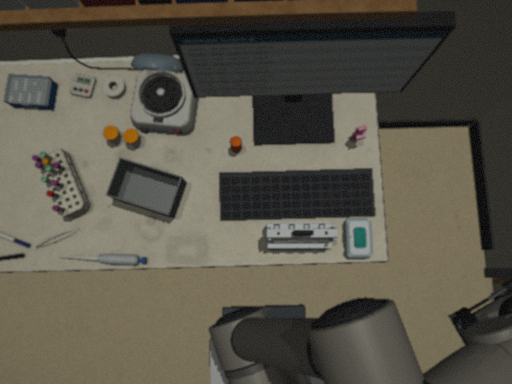

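View pics/scene0.png

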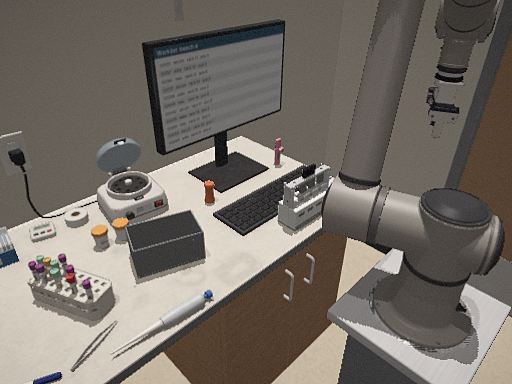

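```bash
cat > h.py <<'E'
import numpy as np,cv2
from bench import ctrl
from scipy.spatial.transform import Rotation as R
def cal(n):
    c=ctrl.get_calibration(n);K=np.array([[c['fx'],0,c['cx']],[0,c['fy'],c['cy']],[0,0,1.]])
    return K,np.array(c['dist_coeffs']),np.array(c['rvec']),np.array(c['tvec'])
def proj(n,P,C=None):
    K,d,r,t=C or cal(n);return cv2.projectPoints(np.float64(P).reshape(-1,1,3),r,t,K,d)[0].reshape(-1,2)
def ray(n,uv,z,C=None):
    K,d,r,t=C or cal(n);Rm=cv2.Rodrigues(r)[0]
    p=cv2.undistortPoints(np.float64(uv).reshape(-1,1,2),K,d).reshape(-1,2)
    v=np.c_[p,np.ones(len(p))]@Rm;o=-Rm.T@t
    return o+v*((np.broadcast_to(z,len(p))-o[2])/v[:,2])[:,None]
def save(n,f,box=None,s=1):
    im=cv2.cvtColor(ctrl.capture(n),cv2.COLOR_RGB2BGR);C=cal(n)
    np.save(f'pics/{f}.npy',im)
    if box: im=im[box[1]:box[3],box[0]:box[2]]
    cv2.imwrite(f'pics/{f}.png',cv2.resize(im,None,fx=s,fy=s,interpolation=cv2.INTER_CUBIC));return C
def tcp():
    o=ctrl.get_obs();q=o['orientation'];return np.array(o['position']),R.from_quat([q[1],q[2],q[3],q[0]]),o
def goto(p,yaw,rows=None):
    """rows to reach TCP p (mm), tool down with closing axis y at world angle yaw (mod pi)"""
    p0,r0,o=tcp();best=None
    for k in(0,np.pi):
        c,s=np.cos(yaw+k),np.sin(yaw+k)
        Rt=R.from_matrix(np.array([[s,c,0],[-c,s,0],[0,0,-1.]]))
        w=(r0.inv()*Rt).as_rotvec()
        if best is None or np.linalg.norm(w)<np.linalg.norm(best[0]):best=(w,Rt)
    w,Rt=best;d=np.array(p)-p0
    n=int(max(np.ceil(np.linalg.norm(w)/.12),1))
    print('turn',w.round(3),'n>=',n,'world d mm',d.round(1),'tool(before turn) cm',(r0.inv().apply(d)/10).round(2),'tool(after) cm',(Rt.inv().apply(d)/10).round(2))
E
python3 - <<'E'
from h import *
b=(205,100,385,270);C=save('top','t1',b,4)
print('dock top',ray('top',[[266,226],[336,226]],145).round(0))
print('tub rim',ray('top',[[119,160],[186,181],[175,221],[109,199]],90).round(0))
print(ray('top',[[236,152]],0).round(),ray('top',[[358,238]],41).round())
print(C,cal('wrist'))
E
```

```text
dock top [[ 439.   -2.  145.]
 [ 433. -177.  145.]]
tub rim [[633. 388.  90.]
 [570. 206.  90.]
 [464. 236.  90.]
 [528. 412.  90.]]
[[668.  75.   0.]] [[ 407. -254.   41.]]
(array([[448.47082232,   0.        , 254.46349547],
       [  0.        , 448.47082232, 191.49448376],
       [  0.        ,   0.        ,   1.        ]]), array([-0.0305901,  0.       ,  0.       ,  0.       ,  0.       ]), array([ 2.10360302, -2.16799639,  0.16930091]), array([  40.83220158,  542.57809737, 1194.45589422])) (array([[339.19497842,   0.        , 255.12859608],
       [  0.        , 339.19497842, 192.41185665],
       [  0.        ,   0.        ,   1.        ]]), array([-0.05936194,  0.        ,  0.        ,  0.        ,  0.        ]), array([-2.4677381 ,  1.5280988 ,  0.21219639]), array([-524.72240782,  -33.90631014,  389.59569777]))
```

View pics/t1.png

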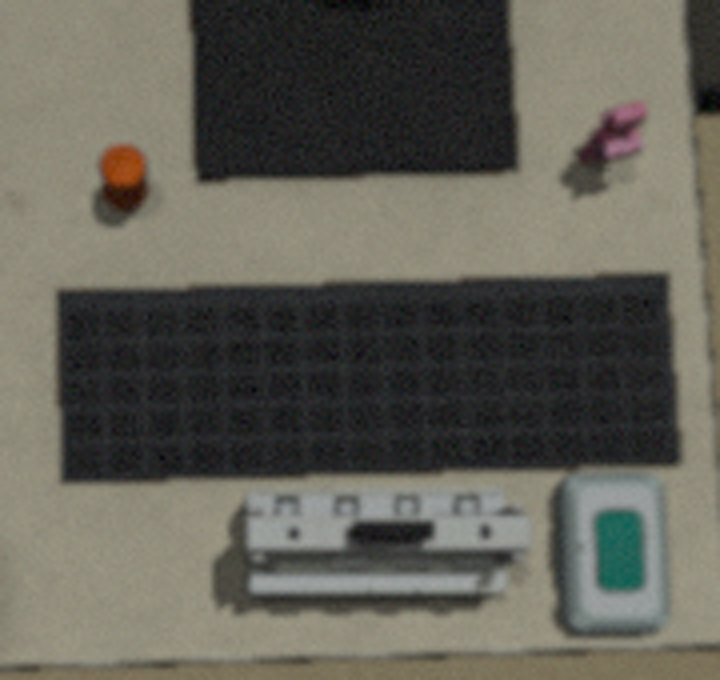

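Run:
```python
from h import *
K,d,r,t=cal('wrist');Rm=cv2.Rodrigues(r)[0];o=-Rm.T@t;p,r0,_=tcp()
print('cam in tool',r0.inv().apply(o-p).round(1),'axes in tool',(r0.as_matrix().T@Rm.T).round(2))
print('bar rib',ray('top',[[302.5,233]],[172]).round(),'kb',ray('top',[[220,220],[375,217],[220,172],[190,262]],0).round())
goto([400,-85,330],0)
```

```text
cam in tool [  73.     0.4 -157.2] axes in tool [[ 0.   -0.96 -0.27]
 [ 1.    0.   -0.  ]
 [ 0.   -0.27  0.96]]
bar rib [[417. -90. 172.]] kb [[ 472.  125.    0.]
 [ 467. -315.    0.]
 [ 611.  122.    0.]
 [ 357.  211.    0.]]Traceback (most recent call last):
  File "<stdin>", line 5, in <module>
  File "h.py", line 26, in goto
    Rt=R.from_matrix(np.array([[s,c,0],[-c,s,0],[0,0,-1.]]))
  File "scipy/spatial/transform/_rotation.pyx", line 1143, in scipy.spatial.transform._rotation.Rotation.from_matrix
ValueError: Non-positive determinant (left-handed or null coordinate frame) in rotation matrix 0: [[ 0.  1.  0.]
 [-1.  0.  0.]
 [ 0.  0. -1.]].
```

```bash
sed -i 's/np.array(\[\[s,c,0\],\[-c,s,0\],\[0,0,-1.\]\])/np.array([[-s,c,0],[c,s,0],[0,0,-1.]])/' h.py
python3 - <<'E'
from h import *
goto([420,-70,330],0)
E
```

```text
turn [-1.00e-03 -1.00e-03 -1.11e+00] n>= 10 world d mm [186.6 400.  103.8] tool(before turn) cm [ 34.5  -27.54 -10.34] tool(after) cm [ 40.    18.66 -10.38]
```

Request:
arm_command:
  moves:
    - [[0, 0, -0.111], [0, 0, -0.8], 1]
    - [[0, 0, -0.111], [0, 0, -0.8], 1]
    - [[0, 0, -0.111], [0, 0, -0.3], 1]
    - [[0, 0, -0.111], [0, 0, -0.3], 1]
    - [[0, 0, -0.111], [0, 0, -0.3], 1]
    - [[0, 0, -0.111], [0, 0, -0.3], 1]
    - [[0, 0, -0.111], [0, 0, -0.3], 1]
    - [[0, 0, -0.111], [0, 0, -0.3], 1]
    - [[0, 0, -0.111], [0, 0, -0.3], 1]
    - [[0, 0, -0.111], [0, 0, -0.3], 1]

```text
t: 0.98
position: [233.4, -470.0, 266.6]
orientation: [-0.0, 0.705, 0.709, 0.0]
ft_force: [0.1, -0.0, -0.8]
gripper_width: 91.7
gripper_force: 0.0
```

Request:
arm_command:
  moves:
    - [[0, 0, 0], [3.33, 1.55, -0.5], 1]
    - [[0, 0, 0], [3.33, 1.55, -0.5], 1]
    - [[0, 0, 0], [3.33, 1.55, -0.5], 1]
    - [[0, 0, 0], [3.33, 1.55, -0.5], 1]
    - [[0, 0, 0], [3.33, 1.55, -0.5], 1]
    - [[0, 0, 0], [3.33, 1.55, -0.5], 1]
    - [[0, 0, 0], [3.33, 1.55, -0.5], 1]
    - [[0, 0, 0], [3.33, 1.55, -0.5], 1]
    - [[0, 0, 0], [3.33, 1.55, -0.5], 1]
    - [[0, 0, 0], [3.33, 1.55, -0.5], 1]
    - [[0, 0, 0], [3.33, 1.55, -0.5], 1]
    - [[0, 0, 0], [3.33, 1.55, -0.5], 1]
    - [[0, 0, 0], [0, 0, 0], 1]
    - [[0, 0, 0], [0, 0, 0], 1]

```text
t: 2.15
position: [419.9, -69.0, 326.7]
orientation: [0.0, 0.706, 0.709, -0.0]
ft_force: [-0.3, -0.6, -0.6]
gripper_width: 91.8
gripper_force: 0.0
```

Run:
```python
from h import *
p,r,o=tcp();print(p.round(1),o['t'],o['joint_pos'])
C=save('wrist','w1',None,1.5);import pickle;pickle.dump(C,open('pics/w1.pkl','wb'))
save('top','t2')
```

```text
[419.9 -69.  326.7] 2.15 [-3.43179753e-01  8.92060569e-02  1.57667152e+00 -1.89556093e-04
  1.47569748e+00 -3.47657750e-01]
```

View pics/w1.png

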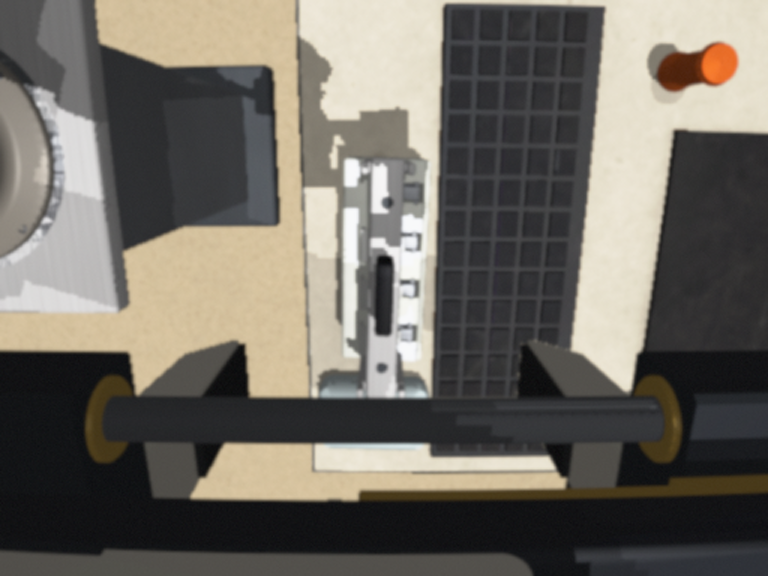

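```bash
cat >> h.py <<'E'
def T(x,y,yaw,P,z=0):
    P=np.float64(P);c,s=np.cos(yaw),np.sin(yaw)
    return np.c_[x+c*P[:,0]-s*P[:,1],y+s*P[:,0]+c*P[:,1],z+P[:,2]]
def box(x0,x1,y0,y1,z0,z1):
    return [(x,y,z) for z in(z0,z1) for x,y in((x0,y0),(x1,y0),(x1,y1),(x0,y1))]
def draw(im,C,x,y,yaw,boxes,s,off=(0,0),cols=None):
    for i,b in enumerate(boxes):
        q=((proj('',T(x,y,yaw,box(*b)),C)-off)*s).astype(int)
        col=(cols or[(0,0,255),(0,255,0),(255,0,0),(0,255,255)])[i%4]
        for k in range(4): cv2.line(im,q[4+k],q[4+(k+1)%4],col,1)
DOCK=[(-35,35,-86,86,0,70),(-18,18,-85.5,-77.5,0,132),(-18,18,77.5,85.5,0,132)]
BAR=[(-11,11,-89,89,132,142),(-6,6,-25,25,142,172)]
E
python3 - <<'E'
from h import *;import pickle
C=pickle.load(open('pics/w1.pkl','rb'));im=np.load('pics/w1.npy')
im=cv2.resize(im[90:280,190:310],None,fx=3.15,fy=3.15,interpolation=cv2.INTER_CUBIC)
im2=im.copy();draw(im2,C,417,-90,0,DOCK+BAR,3.15,(190,90))
cv2.imwrite('pics/w1o.png',np.hstack([im,im2]))
E
```

```text
(no output)
```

View pics/w1o.png

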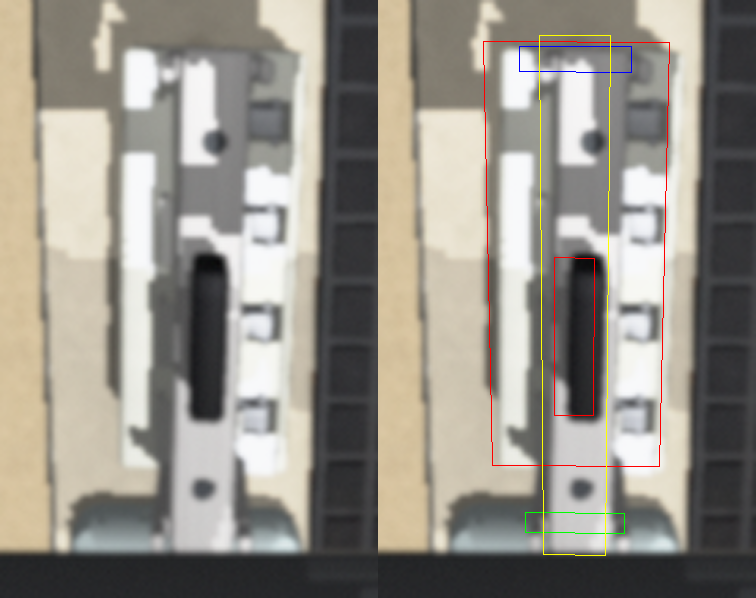

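Run:
```python
from h import *
goto([421.2,-92.3,147],-0.025)
```

```text
turn [-0.001  0.     0.025] n>= 1 world d mm [   2.   -21.4 -179.4] tool(before turn) cm [-2.14  0.22 17.94] tool(after) cm [-2.14  0.26 17.94]
```

Request:
arm_command:
  moves:
    - [[0, 0, 0.025], [-2.14, 0.24, 0], 0.6]
    - [[0, 0, 0], [0, 0, 3.5], 0.6]
    - [[0, 0, 0], [0, 0, 3.5], 0.6]
    - [[0, 0, 0], [0, 0, 3.5], 0.6]
    - [[0, 0, 0], [0, 0, 3.5], 0.6]
    - [[0, 0, 0], [0, 0, 2.4], 0.6]
    - [[0, 0, 0], [0, 0, 1.0], 0.6]
    - [[0, 0, 0], [0, 0, 0.54], 0.6]
    - [[0, 0, 0], [0, 0, 0], 0.6]
    - [[0, 0, 0], [0, 0, 0], 0.6]
  newtons: 20

```text
t: 3.08
position: [422.0, -93.0, 147.8]
orientation: [0.0, 0.716, 0.698, 0.0]
ft_force: [0.5, -0.1, -0.1]
gripper_width: 55.3
gripper_force: 0.0
```

Request:
arm_command:
  moves:
    - [[0, 0, 0], [0, 0, 0], 0.1]
    - [[0, 0, 0], [0, 0, 0], 0.0]
    - [[0, 0, 0], [0, 0, 0], 0.0]
    - [[0, 0, 0], [0, 0, 0], 0.0]
    - [[0, 0, 0], [0, 0, 0], 0.0]
    - [[0, 0, 0], [0, 0, 0], 0.0]
    - [[0, 0, 0], [0, 0, 0], 0.0]
    - [[0, 0, 0], [0, 0, 0], 0.0]
  newtons: 20

```text
t: 3.75
position: [421.8, -92.0, 147.3]
orientation: [-0.0, 0.716, 0.698, -0.0]
ft_force: [0.3, -0.3, 0.4]
gripper_width: 12.0
gripper_force: 20.0
```

Request:
arm_command:
  moves:
    - [[0, 0, 0], [0, 0, -0.5], 0]
    - [[0, 0, 0], [0, 0, -1], 0]
    - [[0, 0, 0], [0, 0, -1.5], 0]
    - [[0, 0, 0], [0, 0, -2], 0]
    - [[0, 0, 0], [0, 0, -1], 0]
    - [[0, 0, 0], [1, -0.2, 0], 0]
    - [[0, 0, 0], [2, -0.4, 0], 0]
    - [[0, 0, 0], [3, -0.5, 0], 0]
    - [[0, 0, 0], [3, -0.5, 0], 0]
    - [[0, 0, 0], [3, -0.5, 0], 0]
    - [[0, 0, 0], [3, -0.5, 0], 0]
    - [[0, 0, 0], [3, -0.5, 0], 0]
    - [[0, 0, 0], [2, 0, 0], 0]
    - [[0, 0, 0], [0.7, 0, 0], 0]
    - [[0, 0, 0], [0, 0, 2], 0]
    - [[0, 0, 0], [0, 0, 3], 0]
    - [[0, 0, 0], [0, 0, 3], 0]
    - [[0, 0, 0], [0, 0, 3], 0]
    - [[0, 0, 0], [0, 0, 3], 0]
    - [[0, 0, 0], [0, 0, 2], 0]

```text
t: 5.42
position: [394.3, 115.3, 44.7]
orientation: [-0.001, 0.716, 0.698, -0.001]
ft_force: [-0.6, 0.5, -0.4]
gripper_width: 11.5
gripper_force: 20.0
```

Run:
```python
from h import *
p,r,o=tcp();print(p.round(1),o['t'],o['ft_force'],o['gripper_width'])
save('top','t3',(80,130,390,280),2.5)
```

```text
[394.3 115.3  44.7] 5.4167 [-0.57918697  0.50388854 -0.41241835] 11.54933069072576
```

View pics/t3.png

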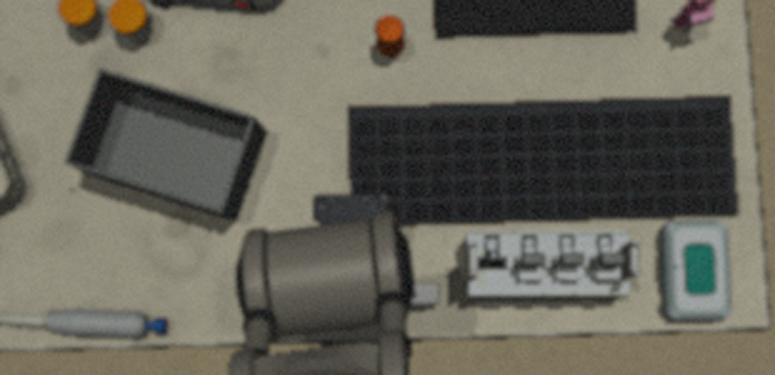

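Request:
arm_command:
  moves:
    - [[0, 0, 0], [0, 0, 1.2], 0]
    - [[0, 0, 0], [0, 0, 0.8], 0]
    - [[0, 0, 0], [0, 0, 0.4], 0]
    - [[0, 0, 0], [0, 0, 0.3], 0]
    - [[0, 0, 0], [0, 0, 0.2], 0]
    - [[0, 0, 0], [0, 0, 0], 0]
    - [[0, 0, 0], [0, 0, 0], 0]

```text
t: 6.05
position: [396.3, 115.7, 18.7]
orientation: [0.0, 0.716, 0.698, 0.0]
ft_force: [-0.1, -0.1, -2.1]
gripper_width: 12.1
gripper_force: 20.0
```

Request:
arm_command:
  moves:
    - [[0, 0, 0], [0, 0, 0.1], 0]
    - [[0, 0, 0], [0, 0, 0], 0]
    - [[0, 0, 0], [0, 0, 0], 0]

```text
t: 6.3
position: [396.2, 115.7, 17.5]
orientation: [0.0, 0.716, 0.698, 0.0]
ft_force: [0.5, -0.1, -0.7]
gripper_width: 12.0
gripper_force: 20.0
```

Request:
arm_command:
  moves:
    - [[0, 0, 0], [0, 0, 0.15], 0]
    - [[0, 0, 0], [0, 0, 0], 0]
    - [[0, 0, 0], [0, 0, 0], 0]

```text
t: 6.55
position: [396.0, 115.6, 15.7]
orientation: [-0.0, 0.716, 0.698, -0.0]
ft_force: [-0.1, -0.7, -0.8]
gripper_width: 11.8
gripper_force: 20.0
```

Request:
arm_command:
  moves:
    - [[0, 0, 0], [0, 0, 0], 0.4]
    - [[0, 0, 0], [0, 0, 0], 0.4]
    - [[0, 0, 0], [0, 0, 0], 0.4]
    - [[0, 0, 0], [0, 0, -2], 0.4]
    - [[0, 0, 0], [0, 0, -4], 0.4]
    - [[0, 0, 0], [0, 0, -4], 0.4]
    - [[0, 0, 0], [0, 0, -4], 0.4]
    - [[0, 0, 0], [0, 0, -4], 0.4]
    - [[0, 0, 0], [0, 0, -4], 0.4]
    - [[0, 0, 0], [0, 0, -4], 0.4]
    - [[0, 0, 0], [-3, 0.3, 0], 0.4]
    - [[0, 0, 0], [-3, 0.3, 0], 0.4]
    - [[0, 0, 0], [-3, 0.3, 0], 0.4]
    - [[0, 0, 0], [-3, 0.3, 0], 0.4]
    - [[0, 0, 0], [-3, 0.3, 0], 0.4]
    - [[0, 0, 0], [-3, 0.3, 0], 0.4]
    - [[0, 0, 0], [-3, 0.3, 0], 0.4]
    - [[0, 0, 0], [-1.5, 0.3, 0], 0.4]
    - [[0, 0, 0], [0, 0, 0], 0.4]
    - [[0, 0, 0], [0, 0, 0], 0.4]

```text
t: 8.22
position: [414.2, -110.1, 275.5]
orientation: [-0.0, 0.717, 0.697, -0.0]
ft_force: [0.7, 0.1, -0.4]
gripper_width: 36.9
gripper_force: 0.0
```

Run:
```python
from h import *;import pickle
p,r,o=tcp();print(p.round(1),o['t'])
C=save('wrist','w2');pickle.dump(C,open('pics/w2.pkl','wb'));save('top','t4')
q=proj('',T(421.5,-92.5,-.012,box(-40,40,-95,95,70,70)),C);print(q)
a,b=q.min(0).astype(int)-8,q.max(0).astype(int)+8;a=np.maximum(a,0)
im=np.load('pics/w2.npy')[a[1]:b[1],a[0]:b[0]];s=min(395/im.shape[1],600/im.shape[0])
im=cv2.resize(im,None,fx=s,fy=s,interpolation=cv2.INTER_CUBIC);im2=im.copy()
draw(im2,C,421.5,-92.5,-.012,DOCK+[(-6,6,y-12,y+12,0,128) for y in(-60,-20,20,60)],s,a)
print(a,s,im.shape);cv2.imwrite('pics/w2o.png',np.hstack([im,im2]))
```

```text
[ 414.2 -110.1  275.5] 8.2167
[[227.24902619 233.72569513]
 [296.73091121 232.90178347]
 [300.17927541  57.28352159]
 [220.92725622  58.29039564]
 [227.24902619 233.72569513]
 [296.73091121 232.90178347]
 [300.17927541  57.28352159]
 [220.92725622  58.29039564]]
[212  49] 3.125 (600, 300, 3)
```

View pics/w2o.png

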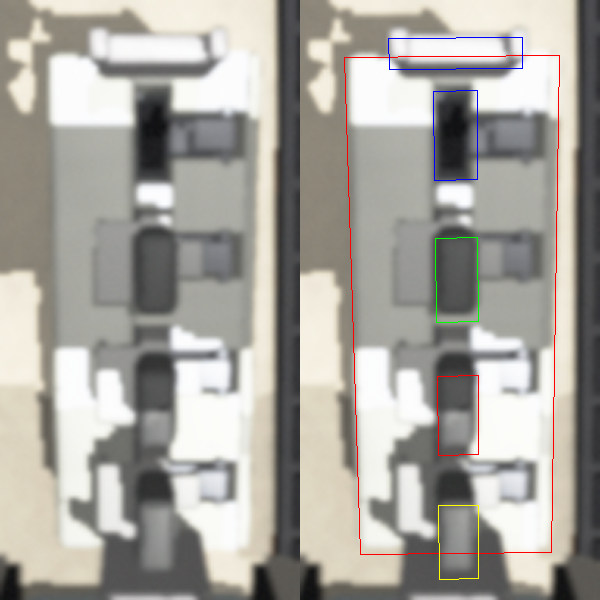

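Run:
```python
from h import *
goto([529,253,275],-0.333)
```

```text
turn [-0.    -0.     0.308] n>= 3 world d mm [114.8 362.   -0.7] tool(before turn) cm [36.47 10.59  0.09] tool(after) cm [37.97 -0.98  0.07]
```

Request:
arm_command:
  moves:
    - [[0, 0, 0], [3.04, 0.88, 0], 0.4]
    - [[0, 0, 0], [3.04, 0.88, 0], 0.4]
    - [[0, 0, 0], [3.04, 0.88, 0], 0.4]
    - [[0, 0, 0], [3.04, 0.88, 0], 0.4]
    - [[0, 0, 0], [3.04, 0.88, 0], 0.4]
    - [[0, 0, 0], [3.04, 0.88, 0], 0.4]
    - [[0, 0, 0], [3.04, 0.88, 0], 0.4]
    - [[0, 0, 0], [3.04, 0.88, 0], 0.4]
    - [[0, 0, 0], [3.04, 0.88, 0], 0.4]
    - [[0, 0, 0], [3.04, 0.88, 0], 0.4]
    - [[0, 0, 0], [3.04, 0.88, 0], 0.4]
    - [[0, 0, 0], [3.04, 0.88, 0], 0.4]
    - [[0, 0, 0.103], [0, 0, 0], 0.4]
    - [[0, 0, 0.103], [0, 0, 0], 0.4]
    - [[0, 0, 0.102], [0, 0, 0], 0.4]
    - [[0, 0, 0], [0, 0, 0], 0.4]
    - [[0, 0, 0], [0, 0, 0], 0.4]

```text
t: 9.73
position: [528.3, 253.2, 275.9]
orientation: [-0.0, 0.813, 0.582, -0.0]
ft_force: [0.3, 0.9, 0.1]
gripper_width: 36.9
gripper_force: 0.0
```

```bash
cat >> h.py <<'E'
TUB=[(-55,55,-90,90,0,90),(-51,51,-86,86,4,90)]
E
python3 - <<'E'
from h import *;import pickle
p,r,o=tcp();print(p.round(1),o['t'])
C=save('wrist','w3');pickle.dump(C,open('pics/w3.pkl','wb'))
a=np.array([90,0]);s=2.35
im=np.load('pics/w3.npy')[a[1]:250,a[0]:430]
im=cv2.resize(im,None,fx=s,fy=s,interpolation=cv2.INTER_CUBIC)
draw(im,C,549,310,-.333,TUB,s,a)
cv2.imwrite('pics/w3o.png',im)
E
```

```text
[528.3 253.2 275.9] 9.7333
```

View pics/w3o.png

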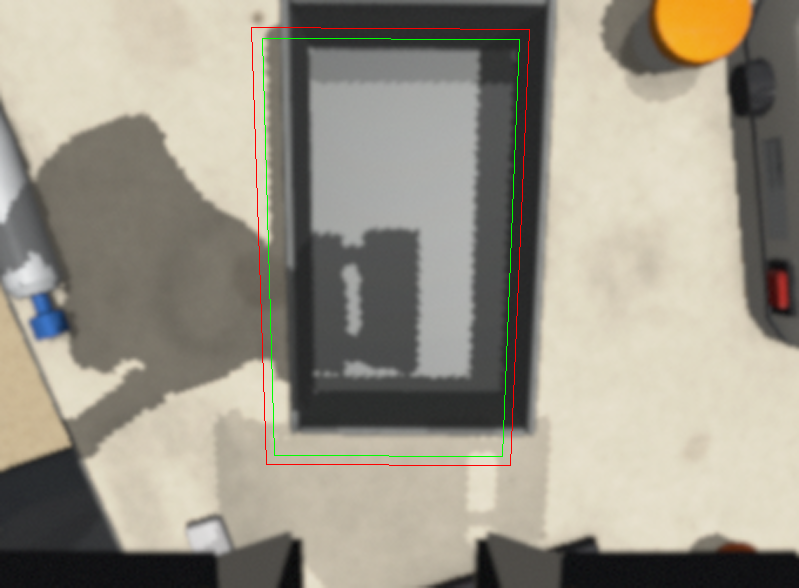

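```bash
cat >> h.py <<'E'
from scipy.optimize import minimize
def fittub(f,x0,rowmax=240):
    import pickle
    C=pickle.load(open(f'pics/{f}.pkl','rb'));g=np.float32(cv2.cvtColor(np.load(f'pics/{f}.npy'),cv2.COLOR_BGR2GRAY))
    def cost(v,sig):
        gb=cv2.GaussianBlur(g,(0,0),sig);tot=n=0
        for hx,hy in((55,90),(51,86)):
            L=[]
            for sx in(-1,1): L+=[(sx*hx,y,90) for y in np.linspace(-hy,hy,60)]
            for sy in(-1,1): L+=[(x,sy*hy,90) for x in np.linspace(-hx,hx,40)]
            L=np.array(L);m=np.array([[np.sign(a) if abs(a)==hx else 0,np.sign(b) if abs(b)==hy else 0,0] for a,b,_ in L])
            q1=proj('',T(*v,L+1.2*m),C);q0=proj('',T(*v,L-1.2*m),C)
            f1,f0=[cv2.remap(gb,np.float32(q[:,:1]),np.float32(q[:,1:]),cv2.INTER_LINEAR)[:,0] for q in(q1,q0)]
            ok=(q1[:,1]<rowmax)&(q1[:,1]>2)
            tot-=(np.clip((f1-f0)*1.,-40,40))[ok].sum();n+=ok.sum()
        return tot/n
    v=np.array(x0,float)
    for sig in(3,1.5,.8):
        v=min((minimize(cost,v+d,args=(sig,),method='Nelder-Mead',options=dict(initial_simplex=v+d+np.array([[0,0,0],[4,0,0],[0,4,0],[0,0,.03]]))) for d in(np.zeros(3),np.array([-3,-3,0]),np.array([3,3,0]))),key=lambda r:r.fun).x
    return v,cost(v,.8),C
E
python3 - <<'E'
from h import *
v,c,C=fittub('w3',[563,320,-.333]);print(v.round(3),c)
im=np.load('pics/w3.npy')[0:250,90:430];s=2.35
im=cv2.resize(im,None,fx=s,fy=s,interpolation=cv2.INTER_CUBIC)
draw(im,C,*v,TUB,s,(90,0));cv2.imwrite('pics/w3p.png',im)
E
```

```text
[ 5.62837e+02  3.20427e+02 -3.32000e-01] -33.96642677647293
```

View pics/w3p.png

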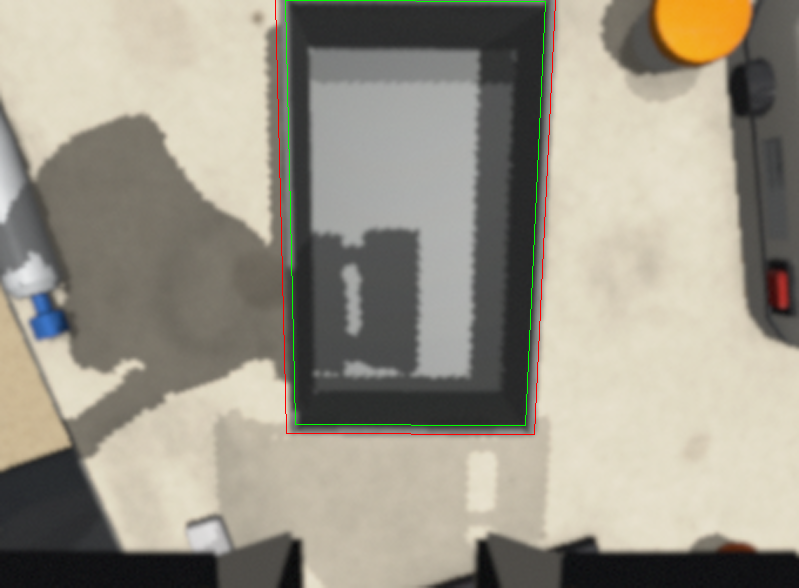

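Run:
```python
from h import *
for y in(20,-20,-60): print(T(421.2,-90.2,-.012,[(0,y,0)]).round(1))
for y in(45,0,-45): print(T(562.8,320.4,-.332,[(-42.5,y,0)]).round(1))
goto([421.4,-70.2,170],-0.012)
```

```text
[[421.4 -70.2   0. ]]
[[ 421.  -110.2    0. ]]
[[ 420.5 -150.2    0. ]]
[[537.3 376.8   0. ]]
[[522.6 334.3   0. ]]
[[508.  291.7   0. ]]
turn [-0.     0.    -0.317] n>= 3 world d mm [-107.  -323.1 -105.9] tool(before turn) cm [-34.04   0.29  10.59] tool(after) cm [-32.44 -10.32  10.59]
```

Request:
arm_command:
  moves:
    - [[0, 0, -0.106], [0, 0, 0], 0.4]
    - [[0, 0, -0.106], [0, 0, 0], 0.4]
    - [[0, 0, -0.105], [0, 0, 0], 0.4]
    - [[0, 0, 0], [-3.24, -1.03, 0], 0.4]
    - [[0, 0, 0], [-3.24, -1.03, 0], 0.4]
    - [[0, 0, 0], [-3.24, -1.03, 0], 0.4]
    - [[0, 0, 0], [-3.24, -1.03, 0], 0.4]
    - [[0, 0, 0], [-3.24, -1.03, 0], 0.4]
    - [[0, 0, 0], [-3.24, -1.03, 0], 0.4]
    - [[0, 0, 0], [-3.24, -1.03, 1], 0.4]
    - [[0, 0, 0], [-3.24, -1.03, 3], 0.35]
    - [[0, 0, 0], [-3.24, -1.03, 3], 0.35]
    - [[0, 0, 0], [-3.24, -1.03, 2.8], 0.35]
    - [[0, 0, 0], [0, 0, 0.8], 0.35]
    - [[0, 0, 0], [0, 0, 0], 0.35]
    - [[0, 0, 0], [0, 0, 0], 0.35]
    - [[0, 0, 0], [0, 0, 0], 0.35]

```text
t: 11.2
position: [424.3, -62.6, 177.3]
orientation: [0.001, 0.712, 0.702, 0.001]
ft_force: [0.8, -0.5, 0.3]
gripper_width: 32.2
gripper_force: 0.0
```

Run:
```python
from h import *
goto([421.4,-70.2,99],-0.012)
```

```text
turn [ 0.002  0.001 -0.002] n>= 1 world d mm [ -2.9  -7.6 -78.3] tool(before turn) cm [-0.76 -0.3   7.83] tool(after) cm [-0.76 -0.28  7.83]
```

Request:
arm_command:
  moves:
    - [[0, 0, 0], [-0.76, -0.29, 1], 0.35]
    - [[0, 0, 0], [0, 0, 0.5], 0.35]
    - [[0, 0, 0], [0, 0, 2], 0.35]
    - [[0, 0, 0], [0, 0, 2], 0.35]
    - [[0, 0, 0], [0, 0, 1.3], 0.35]
    - [[0, 0, 0], [0, 0, 0.7], 0.35]
    - [[0, 0, 0], [0, 0, 0.33], 0.35]
    - [[0, 0, 0], [0, 0, 0], 0.35]
    - [[0, 0, 0], [0, 0, 0], 0.35]
    - [[0, 0, 0], [0, 0, 0], 0.35]

```text
t: 12.03
position: [420.9, -70.8, 98.7]
orientation: [0.001, 0.713, 0.702, 0.0]
ft_force: [0.7, -0.5, -0.6]
gripper_width: 32.3
gripper_force: 0.0
```

Request:
arm_command:
  moves:
    - [[0, 0, 0], [0, 0, 0], 0]
    - [[0, 0, 0], [0, 0, 0], 0]
    - [[0, 0, 0], [0, 0, 0], 0]
    - [[0, 0, 0], [0, 0, 0], 0]
    - [[0, 0, 0], [0, 0, 0], 0]
    - [[0, 0, 0], [0, 0, 0], 0]
  newtons: 25

```text
t: 12.53
position: [420.4, -70.9, 98.1]
orientation: [0.0, 0.713, 0.701, 0.0]
ft_force: [0.4, -0.4, 2.8]
gripper_width: 11.9
gripper_force: 25.0
```

Request:
arm_command:
  moves:
    - [[0, 0, 0], [0, 0, 0.2], 0]
    - [[0, 0, 0], [0, 0, 0.2], 0]
    - [[0, 0, 0], [0, 0, 0.2], 0]
    - [[0, 0, 0], [0, 0, 0.03], 0]
    - [[0, 0, 0], [0, 0, 0], 0]
    - [[0, 0, 0], [0, 0, 0], 0]

```text
t: 13.03
position: [420.4, -70.8, 91.6]
orientation: [0.0, 0.713, 0.701, 0.0]
ft_force: [-0.2, -0.7, 3.7]
gripper_width: 12.0
gripper_force: 25.0
```

Pushed 6.5 mm; now up 18 mm and check force.

Request:
arm_command:
  moves:
    - [[0, 0, 0], [0, 0, -0.3], 0]
    - [[0, 0, 0], [0, 0, -0.3], 0]
    - [[0, 0, 0], [0, 0, -0.3], 0]
    - [[0, 0, 0], [0, 0, -0.3], 0]
    - [[0, 0, 0], [0, 0, -0.3], 0]
    - [[0, 0, 0], [0, 0, -0.3], 0]
    - [[0, 0, 0], [0, 0, 0], 0]
    - [[0, 0, 0], [0, 0, 0], 0]

```text
t: 13.7
position: [419.9, -70.6, 109.6]
orientation: [-0.0, 0.713, 0.701, -0.0]
ft_force: [0.2, -0.0, 1.2]
gripper_width: 12.0
gripper_force: 25.0
```

Request:
arm_command:
  moves:
    - [[0, 0, 0], [0, 0, -0.5], 0]
    - [[0, 0, 0], [0, 0, -1], 0]
    - [[0, 0, 0], [0, 0, -1.5], 0]
    - [[0, 0, 0], [0, 0, -1.5], 0]
    - [[0, 0, 0], [0, 0, -1.5], 0]
    - [[0, 0, 0], [0, 0, -1.5], 0]
    - [[0, 0, 0], [0, 0, -1.5], 0]
    - [[0, 0, 0], [0, 0, 0], 0]
    - [[0, 0, 0], [0, 0, 0], 0]

```text
t: 14.45
position: [420.3, -70.7, 199.7]
orientation: [0.0, 0.713, 0.701, 0.0]
ft_force: [-0.4, 0.8, -0.8]
gripper_width: 12.1
gripper_force: 25.0
```

```bash
cat >> h.py <<'E'
def tubshift(f,ref='t4'):
    """image motion of tub region in the top view since ref"""
    save('top',f)
    a,b=[cv2.cvtColor(np.load(f'pics/{k}.npy'),cv2.COLOR_BGR2GRAY)[145:235,95:200] for k in(ref,f)]
    W=np.eye(2,3,dtype=np.float32)
    cc,W=cv2.findTransformECC(a,b,W,cv2.MOTION_EUCLIDEAN,(3,200,1e-6),None,3)
    c=np.array([[52,45]]);q=c@W[:,:2].T+W[:,2]
    d=ray('top',q+[95,145],90)-ray('top',c+[95,145],90)
    print('tub shift mm',d.round(2)[0],'rot',round(float(np.arctan2(W[1,0],W[0,0])),4),'cc',round(cc,3),'absdiff',cv2.absdiff(a,b).mean().round(2))
E
python3 - <<'E'
from h import *
p,r,o=tcp();print(p.round(1),o['ft_force'],o['t'])
tubshift('t5');tubshift('t6','t2')
goto([508.,291.7,205],-.332)
E
```

```text
[420.3 -70.7 199.7] [-0.41784144  0.82024804 -0.77781393] 14.45
tub shift mm [ 0.01 -0.03  0.  ] rot 0.0001 cc 1.0 absdiff 2.72
tub shift mm [-0.02  0.01  0.  ] rot -0.0002 cc 1.0 absdiff 2.77
turn [-0.002 -0.     0.316] n>= 3 world d mm [ 88.4 362.2   6.3] tool(before turn) cm [36.36  8.26 -0.63] tool(after) cm [37.12 -3.45 -0.63]
```

Request:
arm_command:
  moves:
    - [[0, 0, 0], [1.8, 0.4, 0], 0]
    - [[0, 0, 0], [3.4, 0.85, 0], 0]
    - [[0, 0, 0], [3.4, 0.85, 0], 0]
    - [[0, 0, 0], [3.4, 0.85, 0], 0]
    - [[0, 0, 0], [3.4, 0.85, 0], 0]
    - [[0, 0, 0], [3.4, 0.85, 0], 0]
    - [[0, 0, 0], [3.4, 0.85, 0], 0]
    - [[0, 0, 0], [3.4, 0.85, 0], 0]
    - [[0, 0, 0], [3.4, 0.85, 0], 0]
    - [[0, 0, 0], [3.4, 0.85, 0], 0]
    - [[0, 0, 0], [3.4, 0.85, 0], 0]
    - [[0, 0, 0], [3.4, 0.85, 0], 0]
    - [[0, 0, 0], [3.4, 0.85, 0], 0]
    - [[0, 0, 0], [2.3, 0.47, 0], 0]
    - [[0, 0, 0.106], [0, 0, 0], 0]
    - [[0, 0, 0.106], [0, 0, 0], 0]
    - [[0, 0, 0.104], [0, 0, 0], 0]
    - [[0, 0, 0], [0, 0, 0], 0]
    - [[0, 0, 0], [0, 0, 0], 0]
    - [[0, 0, 0], [0, 0, 0], 0]

```text
t: 16.22
position: [537.9, 376.2, 198.7]
orientation: [-0.0, 0.813, 0.582, -0.001]
ft_force: [-0.4, 0.8, 0.4]
gripper_width: 11.5
gripper_force: 25.0
```

Run:
```python
from h import *;import pickle
goto([537.3,376.8,175],-.332)
C=save('wrist','w4');pickle.dump(C,open('pics/w4.pkl','wb'))
v=[562.8,320.4,-.332];im=np.load('pics/w4.npy');p,r,o=tcp()
draw(im,C,*v,TUB,1);im=cv2.resize(im,None,fx=1.5,fy=1.5)
cv2.imwrite('pics/w4o.png',im)
```

```text
turn [-0.001  0.001  0.003] n>= 1 world d mm [ -0.6   0.6 -23.7] tool(before turn) cm [ 0.04 -0.07  2.37] tool(after) cm [ 0.04 -0.08  2.37]
```

View pics/w4o.png

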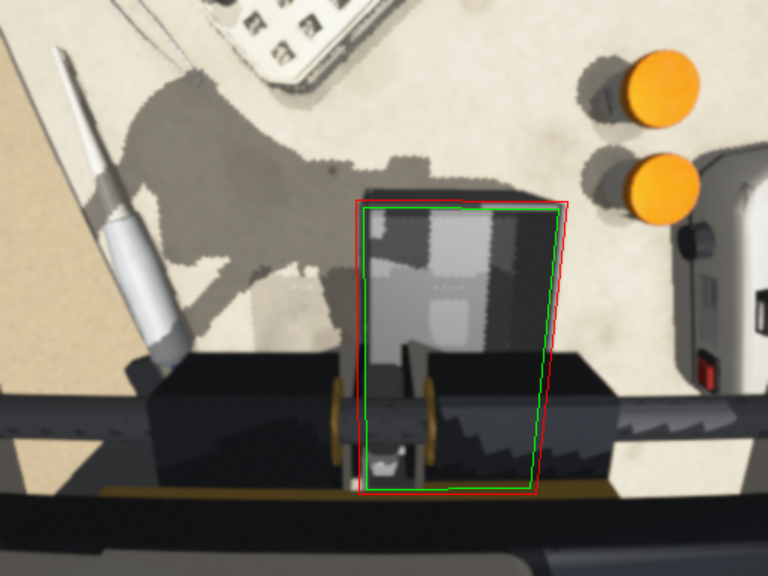

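Request:
arm_command:
  moves:
    - [[0, 0, 0.003], [0.04, -0.06, 1], 0]
    - [[0, 0, 0], [0, 0, 2], 0]
    - [[0, 0, 0], [0, 0, 2], 0]
    - [[0, 0, 0], [0, 0, 1.5], 0]
    - [[0, 0, 0], [0, 0, 1], 0]
    - [[0, 0, 0], [0, 0, 0.5], 0]
    - [[0, 0, 0], [0, 0, 0], 0]
    - [[0, 0, 0], [0, 0, 0], 0]

```text
t: 16.93
position: [538.0, 377.2, 120.0]
orientation: [0.0, 0.815, 0.579, 0.0]
ft_force: [0.0, -0.0, -0.0]
gripper_width: 12.1
gripper_force: 25.0
```

Request:
arm_command:
  moves:
    - [[0, 0, 0], [0, 0, 0.3], 0]
    - [[0, 0, 0], [0, 0, 0.3], 0]
    - [[0, 0, 0], [0, 0, 0.2], 0]
    - [[0, 0, 0], [0, 0, 0], 0]
    - [[0, 0, 0], [0, 0, 0], 0]

```text
t: 17.35
position: [537.7, 377.0, 111.6]
orientation: [0.0, 0.815, 0.579, -0.0]
ft_force: [0.3, 0.2, -0.3]
gripper_width: 11.9
gripper_force: 25.0
```

Request:
arm_command:
  moves:
    - [[0, 0, 0], [0, 0, 0.3], 0]
    - [[0, 0, 0], [0, 0, 0.3], 0]
    - [[0, 0, 0], [0, 0, 0.3], 0]
    - [[0, 0, 0], [0, 0, 0.2], 0]
    - [[0, 0, 0], [0, 0, 0], 0]
    - [[0, 0, 0], [0, 0, 0], 0]

```text
t: 17.85
position: [537.7, 377.0, 100.4]
orientation: [0.0, 0.815, 0.579, -0.0]
ft_force: [0.7, 0.0, -1.1]
gripper_width: 11.9
gripper_force: 25.0
```

Request:
arm_command:
  moves:
    - [[0, 0, 0], [0, 0, 0.2], 0]
    - [[0, 0, 0], [0, 0, 0], 0]
    - [[0, 0, 0], [0, 0, 0], 0.15]
    - [[0, 0, 0], [0, 0, 0], 0.2]
    - [[0, 0, 0], [0, 0, 0], 0.3]
    - [[0, 0, 0], [0, 0, 0], 0.3]
    - [[0, 0, 0], [0, 0, 0], 0.3]
    - [[0, 0, 0], [0, 0, -0.5], 0.3]
    - [[0, 0, 0], [0, 0, -1], 0.3]
    - [[0, 0, 0], [0, 0, -2], 0.3]
    - [[0, 0, 0], [0, 0, -3], 0.3]
    - [[0, 0, 0], [0, 0, -3], 0.3]
    - [[0, 0, 0], [0, 0, 0], 0.3]
    - [[0, 0, 0], [0, 0, 0], 0.3]

```text
t: 19.02
position: [538.8, 377.6, 197.0]
orientation: [0.0, 0.815, 0.579, 0.003]
ft_force: [-0.2, 0.4, 0.4]
gripper_width: 27.7
gripper_force: 0.0
```

Run:
```python
from h import *
p,r,o=tcp();print(p.round(1),o['ft_force'],o['t'])
goto([421.,-110.2,180],-.012)
```

```text
[538.8 377.6 197. ] [-0.21652316  0.43893068  0.38760386] 19.0167
turn [ 0.005 -0.004 -0.323] n>= 3 world d mm [-117.8 -487.8  -17. ] tool(before turn) cm [-49.95   4.9    1.5 ] tool(after) cm [-48.92 -11.19   1.7 ]
```

Request:
arm_command:
  moves:
    - [[0, 0, -0.108], [0, 0, 0], 0.35]
    - [[0, 0, -0.108], [0, 0, 0], 0.35]
    - [[0, 0, -0.107], [0, 0, 0], 0.35]
    - [[0, 0, 0], [-3.5, -0.8, 0], 0.35]
    - [[0, 0, 0], [-3.5, -0.8, 0], 0.35]
    - [[0, 0, 0], [-3.5, -0.8, 0], 0.35]
    - [[0, 0, 0], [-3.5, -0.8, 0], 0.35]
    - [[0, 0, 0], [-3.5, -0.8, 0], 0.35]
    - [[0, 0, 0], [-3.5, -0.8, 0], 0.35]
    - [[0, 0, 0], [-3.5, -0.8, 0], 0.35]
    - [[0, 0, 0], [-3.5, -0.8, 0], 0.35]
    - [[0, 0, 0], [-3.5, -0.8, 0], 0.35]
    - [[0, 0, 0], [-3.5, -0.8, 0], 0.35]
    - [[0, 0, 0], [-3.5, -0.8, 0], 0.35]
    - [[0, 0, 0], [-3.5, -0.8, 0], 0.35]
    - [[0, 0, 0], [-3.5, -0.8, 0], 0.35]
    - [[0, 0, 0], [-3.4, -0.8, 1], 0.35]
    - [[0, 0, 0], [0, 0, 0.7], 0.35]
    - [[0, 0, 0], [0, 0, 0], 0.35]
    - [[0, 0, 0], [0, 0, 0], 0.35]

```text
t: 20.68
position: [419.3, -110.0, 176.0]
orientation: [-0.001, 0.712, 0.703, -0.0]
ft_force: [0.5, -0.2, -0.2]
gripper_width: 32.2
gripper_force: 0.0
```

Run:
```python
from h import *
goto([420.7,-110.4,98.5],-.013)
tubshift('t7');save('top','t7',(90,130,260,240),4)
```

```text
turn [-0.002 -0.001  0.   ] n>= 1 world d mm [  1.4  -0.4 -77.5] tool(before turn) cm [-0.05  0.15  7.75] tool(after) cm [-0.04  0.14  7.75]
tub shift mm [-0.21  0.02  0.  ] rot -0.0021 cc 0.988 absdiff 3.22
```

View pics/t7.png

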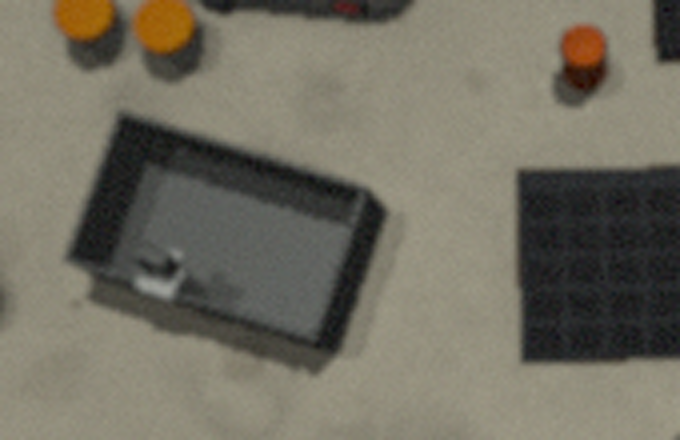

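Request:
arm_command:
  moves:
    - [[0, 0, 0], [-0.05, 0.15, 1], 0.35]
    - [[0, 0, 0], [0, 0, 2], 0.35]
    - [[0, 0, 0], [0, 0, 2], 0.35]
    - [[0, 0, 0], [0, 0, 1.5], 0.35]
    - [[0, 0, 0], [0, 0, 0.8], 0.35]
    - [[0, 0, 0], [0, 0, 0.45], 0.35]
    - [[0, 0, 0], [0, 0, 0], 0.35]
    - [[0, 0, 0], [0, 0, 0], 0.35]
    - [[0, 0, 0], [0, 0, 0], 0.35]
    - [[0, 0, 0], [0, 0, 0], 0]
    - [[0, 0, 0], [0, 0, 0], 0]
    - [[0, 0, 0], [0, 0, 0], 0]
    - [[0, 0, 0], [0, 0, 0], 0]
    - [[0, 0, 0], [0, 0, 0], 0]
    - [[0, 0, 0], [0, 0, 0], 0]

```text
t: 22.03
position: [421.5, -111.2, 99.3]
orientation: [0.0, 0.711, 0.703, 0.0]
ft_force: [-0.6, 0.6, 2.0]
gripper_width: 11.7
gripper_force: 25.0
```

Request:
arm_command:
  moves:
    - [[0, 0, 0], [0, 0, 0.2], 0]
    - [[0, 0, 0], [0, 0, 0.2], 0]
    - [[0, 0, 0], [0, 0, 0.2], 0]
    - [[0, 0, 0], [0, 0, 0.03], 0]
    - [[0, 0, 0], [0, 0, 0], 0]
    - [[0, 0, 0], [0, 0, 0], 0]

```text
t: 22.53
position: [421.4, -111.2, 92.8]
orientation: [0.0, 0.711, 0.703, 0.0]
ft_force: [-0.6, 1.0, 4.0]
gripper_width: 11.8
gripper_force: 25.0
```

Request:
arm_command:
  moves:
    - [[0, 0, 0], [0, 0, -0.3], 0]
    - [[0, 0, 0], [0, 0, -0.3], 0]
    - [[0, 0, 0], [0, 0, -0.3], 0]
    - [[0, 0, 0], [0, 0, -0.3], 0]
    - [[0, 0, 0], [0, 0, -0.3], 0]
    - [[0, 0, 0], [0, 0, -0.3], 0]
    - [[0, 0, 0], [0, 0, 0], 0]
    - [[0, 0, 0], [0, 0, 0], 0]

```text
t: 23.2
position: [421.1, -111.1, 110.8]
orientation: [-0.0, 0.711, 0.703, -0.0]
ft_force: [-0.0, -0.1, -1.4]
gripper_width: 11.5
gripper_force: 25.0
```

Request:
arm_command:
  moves:
    - [[0, 0, 0], [0, 0, -0.5], 0]
    - [[0, 0, 0], [0, 0, -1], 0]
    - [[0, 0, 0], [0, 0, -1.5], 0]
    - [[0, 0, 0], [0, 0, -1.5], 0]
    - [[0, 0, 0], [0, 0, -1.5], 0]
    - [[0, 0, 0], [0, 0, -1.5], 0]
    - [[0, 0, 0], [0, 0, -1.5], 0]
    - [[0, 0, 0], [0, 0, 0], 0]
    - [[0, 0, 0], [0, 0, 0], 0]

```text
t: 23.95
position: [421.5, -111.2, 201.0]
orientation: [0.001, 0.711, 0.703, 0.0]
ft_force: [-0.3, -1.5, -1.7]
gripper_width: 11.9
gripper_force: 25.0
```

Run:
```python
from h import *
p,r,o=tcp();print(p.round(1),o['ft_force'],o['gripper_width'])
tubshift('t8','t7')
goto([522.6,334.3,200],-.332)
```

```text
[ 421.5 -111.2  201. ] [-0.32260239 -1.472569   -1.72764837] 11.917090844680395
tub shift mm [-0.   -0.02  0.  ] rot -0.0006 cc 1.0 absdiff 2.49
turn [-0.001 -0.     0.32 ] n>= 3 world d mm [ 1.016e+02  4.453e+02 -3.000e-01] tool(before turn) cm [4.465e+01 9.630e+00 3.000e-02] tool(after) cm [ 4.541e+01 -4.900e+00  3.000e-02]
```

Request:
arm_command:
  moves:
    - [[0, 0, 0], [1.8, 0.4, 0], 0]
    - [[0, 0, 0], [3.4, 0.74, 0], 0]
    - [[0, 0, 0], [3.4, 0.74, 0], 0]
    - [[0, 0, 0], [3.4, 0.74, 0], 0]
    - [[0, 0, 0], [3.4, 0.74, 0], 0]
    - [[0, 0, 0], [3.4, 0.74, 0], 0]
    - [[0, 0, 0], [3.4, 0.74, 0], 0]
    - [[0, 0, 0], [3.4, 0.74, 0], 0]
    - [[0, 0, 0], [3.4, 0.74, 0], 0]
    - [[0, 0, 0], [3.4, 0.74, 0], 0]
    - [[0, 0, 0], [3.4, 0.74, 0], 0]
    - [[0, 0, 0], [3.4, 0.74, 0], 0]
    - [[0, 0, 0], [3.4, 0.74, 0], 0]
    - [[0, 0, 0], [2.05, 0.35, 0], 0]
    - [[0, 0, 0.107], [0, 0, 0], 0]
    - [[0, 0, 0.107], [0, 0, 0], 0]
    - [[0, 0, 0.106], [0, 0, 0], 0]
    - [[0, 0, 0], [0, 0, 0], 0]
    - [[0, 0, 0], [0, 0, 0], 0]
    - [[0, 0, 0], [0, 0, 0], 0]

```text
t: 25.67
position: [522.7, 334.0, 199.9]
orientation: [-0.0, 0.813, 0.582, -0.001]
ft_force: [-0.5, 0.6, -0.5]
gripper_width: 11.9
gripper_force: 25.0
```

Run:
```python
from h import *
goto([522.6,334.3,121],-.332)
```

```text
turn [-0.001  0.001  0.003] n>= 1 world d mm [ -0.1   0.3 -78.9] tool(before turn) cm [ 0.04 -0.01  7.89] tool(after) cm [ 0.03 -0.02  7.89]
```

Request:
arm_command:
  moves:
    - [[0, 0, 0.003], [0.03, -0.03, 1], 0]
    - [[0, 0, 0], [0, 0, 2], 0]
    - [[0, 0, 0], [0, 0, 2], 0]
    - [[0, 0, 0], [0, 0, 1.5], 0]
    - [[0, 0, 0], [0, 0, 1], 0]
    - [[0, 0, 0], [0, 0, 0.4], 0]
    - [[0, 0, 0], [0, 0, 0.4], 0]
    - [[0, 0, 0], [0, 0, 0.4], 0]
    - [[0, 0, 0], [0, 0, 0], 0]
    - [[0, 0, 0], [0, 0, 0], 0]

```text
t: 26.5
position: [523.1, 334.8, 114.2]
orientation: [0.0, 0.815, 0.579, 0.001]
ft_force: [-0.0, 0.0, -0.6]
gripper_width: 12.0
gripper_force: 25.1
```

Request:
arm_command:
  moves:
    - [[0, 0, 0], [0, 0, 0.3], 0]
    - [[0, 0, 0], [0, 0, 0.3], 0]
    - [[0, 0, 0], [0, 0, 0.3], 0]
    - [[0, 0, 0], [0, 0, 0.1], 0]
    - [[0, 0, 0], [0, 0, 0], 0]
    - [[0, 0, 0], [0, 0, 0], 0]

```text
t: 27.0
position: [522.8, 334.5, 103.7]
orientation: [0.0, 0.815, 0.579, -0.0]
ft_force: [-1.3, -1.8, 0.5]
gripper_width: 12.1
gripper_force: 25.0
```

Hang height is TCP 99.3; lower 3.5 mm more, release, rise.

Request:
arm_command:
  moves:
    - [[0, 0, 0], [0, 0, 0.2], 0]
    - [[0, 0, 0], [0, 0, 0.15], 0]
    - [[0, 0, 0], [0, 0, 0], 0]
    - [[0, 0, 0], [0, 0, 0], 0]
    - [[0, 0, 0], [0, 0, 0], 0.15]
    - [[0, 0, 0], [0, 0, 0], 0.2]
    - [[0, 0, 0], [0, 0, 0], 0.3]
    - [[0, 0, 0], [0, 0, 0], 0.3]
    - [[0, 0, 0], [0, 0, 0], 0.3]
    - [[0, 0, 0], [0, 0, -0.5], 0.3]
    - [[0, 0, 0], [0, 0, -1], 0.3]
    - [[0, 0, 0], [0, 0, -2], 0.3]
    - [[0, 0, 0], [0, 0, -3], 0.3]
    - [[0, 0, 0], [0, 0, -3], 0.3]
    - [[0, 0, 0], [0, 0, 0], 0.3]
    - [[0, 0, 0], [0, 0, 0], 0.3]

```text
t: 28.33
position: [523.8, 335.1, 198.3]
orientation: [0.0, 0.815, 0.579, 0.003]
ft_force: [-0.2, -0.3, -0.8]
gripper_width: 27.3
gripper_force: 0.0
```

Run:
```python
from h import *
p,r,o=tcp();print(p.round(1),o['ft_force'],o['t'])
goto([420.5,-150.5,178],-.012)
```

```text
[523.8 335.1 198.3] [-0.22649644 -0.29004072 -0.77615793] 28.3333
turn [ 0.005 -0.003 -0.323] n>= 3 world d mm [-103.3 -485.6  -20.3] tool(before turn) cm [-49.27   6.2    1.86] tool(after) cm [-48.68  -9.75   2.03]
```

Request:
arm_command:
  moves:
    - [[0, 0, -0.108], [0, 0, 0], 0.35]
    - [[0, 0, -0.108], [0, 0, 0], 0.35]
    - [[0, 0, -0.107], [0, 0, 0], 0.35]
    - [[0, 0, 0], [-3.5, -0.7, 0], 0.35]
    - [[0, 0, 0], [-3.5, -0.7, 0], 0.35]
    - [[0, 0, 0], [-3.5, -0.7, 0], 0.35]
    - [[0, 0, 0], [-3.5, -0.7, 0], 0.35]
    - [[0, 0, 0], [-3.5, -0.7, 0], 0.35]
    - [[0, 0, 0], [-3.5, -0.7, 0], 0.35]
    - [[0, 0, 0], [-3.5, -0.7, 0], 0.35]
    - [[0, 0, 0], [-3.5, -0.7, 0], 0.35]
    - [[0, 0, 0], [-3.5, -0.7, 0], 0.35]
    - [[0, 0, 0], [-3.5, -0.7, 0], 0.35]
    - [[0, 0, 0], [-3.5, -0.7, 0], 0.35]
    - [[0, 0, 0], [-3.5, -0.7, 0], 0.35]
    - [[0, 0, 0], [-3.5, -0.7, 0], 0.35]
    - [[0, 0, 0], [-3.2, -0.65, 1], 0.35]
    - [[0, 0, 0], [0, 0, 1], 0.35]
    - [[0, 0, 0], [0, 0, 0], 0.35]
    - [[0, 0, 0], [0, 0, 0], 0.35]

```text
t: 30.0
position: [418.6, -150.9, 174.5]
orientation: [-0.001, 0.712, 0.702, -0.0]
ft_force: [0.2, 0.3, -0.2]
gripper_width: 32.1
gripper_force: 0.0
```

Run:
```python
from h import *
goto([420.3,-150.8,99],-.013)
tubshift('t9','t7')
```

```text
turn [-0.002 -0.001 -0.   ] n>= 1 world d mm [  1.7   0.1 -75.5] tool(before turn) cm [-0.    0.18  7.55] tool(after) cm [0.01 0.17 7.55]
tub shift mm [-0.17  0.09  0.  ] rot 0.0006 cc 0.985 absdiff 3.59
```

Request:
arm_command:
  moves:
    - [[0, 0, 0], [0, 0.13, 1], 0.35]
    - [[0, 0, 0], [0, 0, 2], 0.35]
    - [[0, 0, 0], [0, 0, 2], 0.35]
    - [[0, 0, 0], [0, 0, 1.4], 0.35]
    - [[0, 0, 0], [0, 0, 0.8], 0.35]
    - [[0, 0, 0], [0, 0, 0.4], 0.35]
    - [[0, 0, 0], [0, 0, 0], 0.35]
    - [[0, 0, 0], [0, 0, 0], 0.35]
    - [[0, 0, 0], [0, 0, 0], 0.35]
    - [[0, 0, 0], [0, 0, 0], 0]
    - [[0, 0, 0], [0, 0, 0], 0]
    - [[0, 0, 0], [0, 0, 0], 0]
    - [[0, 0, 0], [0, 0, 0], 0]
    - [[0, 0, 0], [0, 0, 0], 0]
    - [[0, 0, 0], [0, 0, 0], 0]

```text
t: 31.3
position: [420.6, -151.2, 99.4]
orientation: [-0.0, 0.711, 0.703, -0.0]
ft_force: [-1.1, 0.3, 3.8]
gripper_width: 11.9
gripper_force: 25.0
```

Request:
arm_command:
  moves:
    - [[0, 0, 0], [0, 0, 0.2], 0]
    - [[0, 0, 0], [0, 0, 0.2], 0]
    - [[0, 0, 0], [0, 0, 0.2], 0]
    - [[0, 0, 0], [0, 0, 0.03], 0]
    - [[0, 0, 0], [0, 0, 0], 0]
    - [[0, 0, 0], [0, 0, 0], 0]

```text
t: 31.8
position: [420.5, -151.2, 92.9]
orientation: [-0.0, 0.711, 0.703, -0.0]
ft_force: [-2.8, -0.3, 4.5]
gripper_width: 11.8
gripper_force: 25.0
```

Request:
arm_command:
  moves:
    - [[0, 0, 0], [0, 0, -0.3], 0]
    - [[0, 0, 0], [0, 0, -0.3], 0]
    - [[0, 0, 0], [0, 0, -0.3], 0]
    - [[0, 0, 0], [0, 0, -0.3], 0]
    - [[0, 0, 0], [0, 0, -0.3], 0]
    - [[0, 0, 0], [0, 0, -0.3], 0]
    - [[0, 0, 0], [0, 0, 0], 0]
    - [[0, 0, 0], [0, 0, 0], 0]

```text
t: 32.47
position: [420.6, -151.2, 111.1]
orientation: [-0.0, 0.711, 0.703, -0.0]
ft_force: [-3.0, 0.5, 0.6]
gripper_width: 11.9
gripper_force: 25.0
```

Request:
arm_command:
  moves:
    - [[0, 0, 0], [0, 0, -0.5], 0]
    - [[0, 0, 0], [0, 0, -1], 0]
    - [[0, 0, 0], [0, 0, -1.5], 0]
    - [[0, 0, 0], [0, 0, -1.5], 0]
    - [[0, 0, 0], [0, 0, -1.5], 0]
    - [[0, 0, 0], [0, 0, -1.5], 0]
    - [[0, 0, 0], [0, 0, -1.5], 0]
    - [[0, 0, 0], [0, 0, 0], 0]
    - [[0, 0, 0], [0, 0, 0], 0]

```text
t: 33.22
position: [421.5, -151.5, 201.5]
orientation: [0.001, 0.711, 0.703, 0.0]
ft_force: [-0.3, 0.0, -1.3]
gripper_width: 11.8
gripper_force: 25.0
```

Run:
```python
from h import *
p,r,o=tcp();print(p.round(1),o['ft_force'],o['gripper_width'])
tubshift('t10','t9')
goto([508,291.7,200],-.332)
```

```text
[ 421.5 -151.5  201.5] [-0.30138848  0.03409204 -1.33837918] 11.801740139873122
tub shift mm [ 0.01 -0.01  0.  ] rot 0.0001 cc 1.0 absdiff 2.49
turn [0.001 0.    0.32 ] n>= 3 world d mm [ 87.1 442.9  -0.7] tool(before turn) cm [44.39  8.18  0.07] tool(after) cm [44.71 -6.2   0.07]
```

Request:
arm_command:
  moves:
    - [[0, 0, 0], [1.8, 0.3, 0], 0]
    - [[0, 0, 0], [3.4, 0.63, 0], 0]
    - [[0, 0, 0], [3.4, 0.63, 0], 0]
    - [[0, 0, 0], [3.4, 0.63, 0], 0]
    - [[0, 0, 0], [3.4, 0.63, 0], 0]
    - [[0, 0, 0], [3.4, 0.63, 0], 0]
    - [[0, 0, 0], [3.4, 0.63, 0], 0]
    - [[0, 0, 0], [3.4, 0.63, 0], 0]
    - [[0, 0, 0], [3.4, 0.63, 0], 0]
    - [[0, 0, 0], [3.4, 0.63, 0], 0]
    - [[0, 0, 0], [3.4, 0.63, 0], 0]
    - [[0, 0, 0], [3.4, 0.63, 0], 0]
    - [[0, 0, 0], [3.4, 0.63, 0], 0]
    - [[0, 0, 0], [1.8, 0.32, 0], 0]
    - [[0, 0, 0.107], [0, 0, 0], 0]
    - [[0, 0, 0.107], [0, 0, 0], 0]
    - [[0, 0, 0.106], [0, 0, 0], 0]
    - [[0, 0, 0], [0, 0, 0], 0]
    - [[0, 0, 0], [0, 0, 0], 0]
    - [[0, 0, 0], [0, 0, 0], 0]

```text
t: 34.93
position: [507.7, 291.6, 200.2]
orientation: [-0.0, 0.813, 0.582, -0.001]
ft_force: [0.3, 0.4, -0.3]
gripper_width: 11.9
gripper_force: 25.0
```

Run:
```python
from h import *
goto([508,291.7,121],-.332)
```

```text
turn [-0.001  0.001  0.003] n>= 1 world d mm [  0.3   0.1 -79.2] tool(before turn) cm [0.03 0.04 7.92] tool(after) cm [0.02 0.03 7.92]
```

Request:
arm_command:
  moves:
    - [[0, 0, 0.003], [0.02, 0, 1], 0]
    - [[0, 0, 0], [0, 0, 2], 0]
    - [[0, 0, 0], [0, 0, 2], 0]
    - [[0, 0, 0], [0, 0, 1.5], 0]
    - [[0, 0, 0], [0, 0, 1], 0]
    - [[0, 0, 0], [0, 0, 0.4], 0]
    - [[0, 0, 0], [0, 0, 0.4], 0]
    - [[0, 0, 0], [0, 0, 0.4], 0]
    - [[0, 0, 0], [0, 0, 0], 0]
    - [[0, 0, 0], [0, 0, 0], 0]

```text
t: 35.77
position: [508.2, 292.1, 114.4]
orientation: [0.0, 0.815, 0.579, 0.0]
ft_force: [0.2, 0.1, -1.2]
gripper_width: 11.8
gripper_force: 25.0
```

Request:
arm_command:
  moves:
    - [[0, 0, 0], [0, 0, 0.3], 0]
    - [[0, 0, 0], [0, 0, 0.3], 0]
    - [[0, 0, 0], [0, 0, 0.3], 0]
    - [[0, 0, 0], [0, 0, 0.1], 0]
    - [[0, 0, 0], [0, 0, 0], 0]
    - [[0, 0, 0], [0, 0, 0], 0]

```text
t: 36.27
position: [507.9, 291.9, 103.9]
orientation: [0.0, 0.815, 0.579, -0.0]
ft_force: [0.5, 0.4, 0.1]
gripper_width: 12.0
gripper_force: 25.0
```

Request:
arm_command:
  moves:
    - [[0, 0, 0], [0, 0, 0.2], 0]
    - [[0, 0, 0], [0, 0, 0.15], 0]
    - [[0, 0, 0], [0, 0, 0], 0]
    - [[0, 0, 0], [0, 0, 0], 0]
    - [[0, 0, 0], [0, 0, 0], 0.15]
    - [[0, 0, 0], [0, 0, 0], 0.2]
    - [[0, 0, 0], [0, 0, 0], 0.3]
    - [[0, 0, 0], [0, 0, 0], 0.3]
    - [[0, 0, 0], [0, 0, 0], 0.3]
    - [[0, 0, 0], [0, 0, -0.5], 0.3]
    - [[0, 0, 0], [0, 0, -1], 0.3]
    - [[0, 0, 0], [0, 0, -2], 0.3]
    - [[0, 0, 0], [0, 0, -3], 0.3]
    - [[0, 0, 0], [0, 0, -3], 0.3]
    - [[0, 0, 0], [0, 0, -4], 0.5]
    - [[0, 0, 0], [-3.5, 0, -2], 0.5]
    - [[0, 0, 0], [-3.5, 0, 0], 0.5]
    - [[0, 0, 0], [-3, 0, 0], 0.5]
    - [[0, 0, 0], [0, 0, 0], 0.5]
    - [[0, 0, 0], [0, 0, 0], 0.5]

```text
t: 37.93
position: [475.0, 196.6, 257.1]
orientation: [0.0, 0.816, 0.578, 0.001]
ft_force: [1.2, 1.0, -0.5]
gripper_width: 45.6
gripper_force: 0.0
```

Run:
```python
from h import *;import pickle
p,r,o=tcp();print(p.round(1),o['t'])
C=save('wrist','w5',None,1.5);pickle.dump(C,open('pics/w5.pkl','wb'))
goto([396,115.6,200],-.025)
```

```text
[475.  196.6 257.1] 37.9333
turn [ 0.002 -0.001 -0.311] n>= 3 world d mm [-79.4 -81.8 -56.7] tool(before turn) cm [-10.35  -4.8    5.65] tool(after) cm [-8.38 -7.73  5.67]
```

View pics/w5.png

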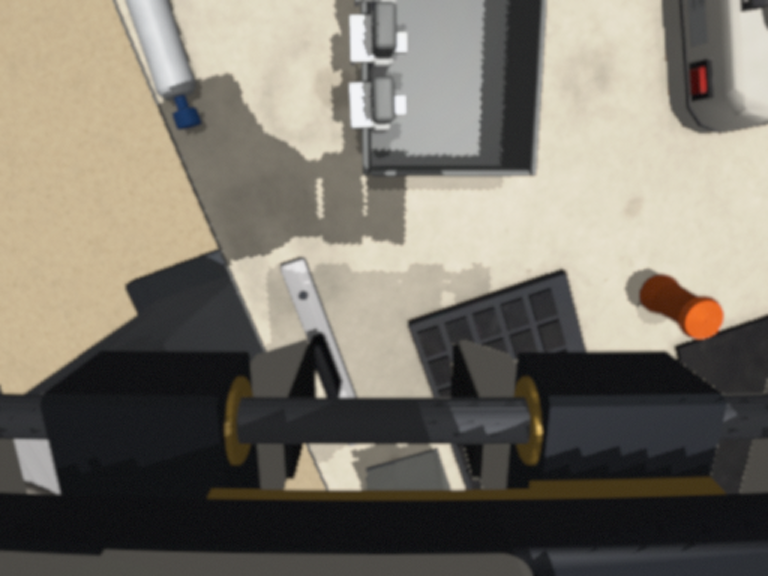

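Request:
arm_command:
  moves:
    - [[0, 0, -0.104], [0, 0, 0], 0.5]
    - [[0, 0, -0.104], [0, 0, 0], 0.5]
    - [[0, 0, -0.103], [0, 0, 0], 0.5]
    - [[0, 0, 0], [-2.8, -2.6, 1.5], 0.5]
    - [[0, 0, 0], [-2.8, -2.6, 2.1], 0.5]
    - [[0, 0, 0], [-2.78, -2.53, 2], 0.5]
    - [[0, 0, 0], [0, 0, 3.5], 0.4]
    - [[0, 0, 0], [0, 0, 3.5], 0.4]
    - [[0, 0, 0], [0, 0, 3.5], 0.4]
    - [[0, 0, 0], [0, 0, 1], 0.4]
    - [[0, 0, 0], [0, 0, 0], 0.4]
    - [[0, 0, 0], [0, 0, 0], 0.4]
    - [[0, 0, 0], [0, 0, 0], 0.4]

```text
t: 39.07
position: [398.8, 118.0, 86.8]
orientation: [0.001, 0.715, 0.699, 0.001]
ft_force: [-0.4, 0.1, 0.2]
gripper_width: 36.8
gripper_force: 0.0
```

Run:
```python
from h import *
goto([396,115.6,16.5],-.025)
tubshift('t11','t10')
```

```text
turn [ 0.002 -0.     0.002] n>= 1 world d mm [ -2.8  -2.4 -70.3] tool(before turn) cm [-0.24 -0.29  7.03] tool(after) cm [-0.24 -0.27  7.03]
tub shift mm [0.09 0.17 0.  ] rot 0.0004 cc 0.918 absdiff 6.22
```

Request:
arm_command:
  moves:
    - [[0, 0, 0.002], [-0.24, -0.29, 1], 0.4]
    - [[0, 0, 0], [0, 0, 2], 0.4]
    - [[0, 0, 0], [0, 0, 2], 0.4]
    - [[0, 0, 0], [0, 0, 1.2], 0.4]
    - [[0, 0, 0], [0, 0, 0.5], 0.4]
    - [[0, 0, 0], [0, 0, 0.3], 0.4]
    - [[0, 0, 0], [0, 0, 0], 0.4]
    - [[0, 0, 0], [0, 0, 0], 0.4]
    - [[0, 0, 0], [0, 0, 0], 0.4]

```text
t: 39.87
position: [395.3, 115.1, 16.7]
orientation: [0.001, 0.716, 0.698, 0.001]
ft_force: [-0.3, -0.2, -0.1]
gripper_width: 36.9
gripper_force: 0.0
```

Request:
arm_command:
  moves:
    - [[0, 0, 0], [0, 0, 0], 0]
    - [[0, 0, 0], [0, 0, 0], 0]
    - [[0, 0, 0], [0, 0, 0], 0]
    - [[0, 0, 0], [0, 0, 0], 0]
    - [[0, 0, 0], [0, 0, 0], 0]
    - [[0, 0, 0], [0, 0, 0], 0]
  newtons: 20

```text
t: 40.37
position: [394.8, 115.0, 15.9]
orientation: [0.0, 0.716, 0.698, 0.0]
ft_force: [0.7, -0.3, 1.3]
gripper_width: 12.0
gripper_force: 20.0
```

Request:
arm_command:
  moves:
    - [[0, 0, 0], [0, 0, -0.5], 0]
    - [[0, 0, 0], [0, 0, -1.5], 0]
    - [[0, 0, 0], [0, 0, -3], 0]
    - [[0, 0, 0], [0, 0, -4], 0]
    - [[0, 0, 0], [0, 0, -4], 0]
    - [[0, 0, 0], [0, 0, -4], 0]
    - [[0, 0, 0], [0, 0, -2], 0]
    - [[0, 0, -0.01], [-1, 0.1, 0], 0]
    - [[0, 0, 0], [-2, 0.2, 0], 0]
    - [[0, 0, 0], [-3, 0.3, 0], 0]
    - [[0, 0, 0], [-3, 0.3, 0], 0]
    - [[0, 0, 0], [-3, 0.3, 0], 0]
    - [[0, 0, 0], [-3, 0.3, 0], 0]
    - [[0, 0, 0], [-3, 0.3, 0], 0]
    - [[0, 0, 0], [-2, 0.3, 0], 0]
    - [[0, 0, 0], [-0.7, 0.2, 0], 0]
    - [[0, 0, 0], [0, 0, 0], 0]
    - [[0, 0, 0], [0, 0, 0], 0]
    - [[0, 0, 0], [0, 0, 0], 0]

```text
t: 41.95
position: [413.7, -91.2, 205.8]
orientation: [-0.0, 0.712, 0.702, -0.0]
ft_force: [-0.1, 0.6, -2.4]
gripper_width: 12.1
gripper_force: 20.0
```

Run:
```python
from h import *
goto([421.3,-92.3,163],-.015)
```

```text
turn [-0.001 -0.001 -0.   ] n>= 1 world d mm [  7.6  -1.1 -42.8] tool(before turn) cm [-0.11  0.76  4.28] tool(after) cm [-0.1   0.76  4.28]
```

Request:
arm_command:
  moves:
    - [[0, 0, 0], [-0.1, 0.76, 0.5], 0]
    - [[0, 0, 0], [0, 0, 1.5], 0]
    - [[0, 0, 0], [0, 0, 1.5], 0]
    - [[0, 0, 0], [0, 0, 0.8], 0]
    - [[0, 0, 0], [0, 0, 0], 0]
    - [[0, 0, 0], [0, 0, 0], 0]
    - [[0, 0, 0], [0, 0, 0], 0]

```text
t: 42.53
position: [422.3, -93.3, 163.4]
orientation: [0.001, 0.713, 0.702, 0.0]
ft_force: [0.4, -0.2, -1.7]
gripper_width: 11.9
gripper_force: 20.0
```

Request:
arm_command:
  moves:
    - [[0, 0, 0], [0.1, -0.05, 0.3], 0]
    - [[0, 0, 0], [0, 0, 0.3], 0]
    - [[0, 0, 0], [0, 0, 0.3], 0]
    - [[0, 0, 0], [0, 0, 0.3], 0]
    - [[0, 0, 0], [0, 0, 0.1], 0]
    - [[0, 0, 0], [0, 0, 0], 0]
    - [[0, 0, 0], [0, 0, 0], 0]

```text
t: 43.12
position: [421.2, -92.5, 149.8]
orientation: [-0.0, 0.713, 0.701, -0.0]
ft_force: [-0.2, -0.2, -1.2]
gripper_width: 12.0
gripper_force: 20.0
```

Request:
arm_command:
  moves:
    - [[0, 0, 0], [0, 0, 0.15], 0]
    - [[0, 0, 0], [0, 0, 0], 0]
    - [[0, 0, 0], [0, 0, 0], 0]
    - [[0, 0, 0], [0, 0, 0], 0]

```text
t: 43.45
position: [421.4, -92.6, 148.5]
orientation: [0.0, 0.713, 0.701, 0.0]
ft_force: [-0.7, -2.3, 1.3]
gripper_width: 11.6
gripper_force: 20.0
```

Request:
arm_command:
  moves:
    - [[0, 0, 0], [0, 0, 0], 0.1]
    - [[0, 0, 0], [0, 0, 0], 0.2]
    - [[0, 0, 0], [0, 0, 0], 0.4]
    - [[0, 0, 0], [0, 0, 0], 0.4]
    - [[0, 0, 0], [0, 0, 0], 0.4]
    - [[0, 0, 0], [0, 0, -1], 0.4]
    - [[0, 0, 0], [0, 0, -3], 0.4]
    - [[0, 0, 0], [0, 0, -4], 0.4]
    - [[0, 0, 0], [0, 0, -4], 0.4]
    - [[0, 0, 0], [0, 0, -4], 0.4]
    - [[0, 0, 0], [-1.7, 0, -2], 0.4]
    - [[0, 0, 0], [0, 0, 0], 0.4]
    - [[0, 0, 0], [0, 0, 0], 0.4]

```text
t: 44.53
position: [421.2, -109.8, 328.9]
orientation: [0.001, 0.713, 0.701, 0.0]
ft_force: [0.1, 0.4, -1.0]
gripper_width: 36.6
gripper_force: 0.0
```

Run:
```python
from h import *
p,r,o=tcp();print(p.round(1),o['t'])
C=save('wrist','w6');tubshift('t12','t10')
a=(np.load('pics/w6.npy')[30:270,190:330]);b=np.load('pics/t12.npy')[130:240,90:215]
a=cv2.resize(a,None,fx=2.5,fy=2.5,interpolation=cv2.INTER_CUBIC);a2=a.copy()
b=cv2.resize(b,(440,387),interpolation=cv2.INTER_CUBIC);c=np.zeros((600,790,3),np.uint8)
draw(a2,C,421.2,-90.2,-.012,DOCK+BAR,2.5,(190,30))
c[:,:350]=a[:600];c[:387,350:]=b;c[387:,350:700]=a2[:213]
cv2.imwrite('pics/fin.png',c)
```

```text
[ 421.2 -109.8  328.9] 44.5333
tub shift mm [-0.19  0.09  0.  ] rot 0.0027 cc 0.985 absdiff 3.48
```

View pics/fin.png

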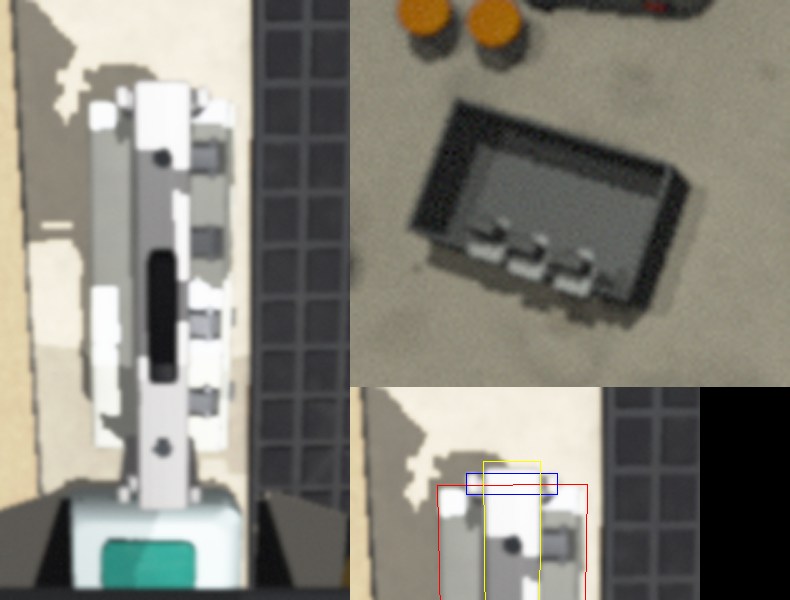

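```bash
python3 -c "
from bench import ctrl
print(ctrl.sign_off())"
```

```text
the job is handed in; nothing more can be done
None
```

I handed the job in at about 45 s: the three cassettes present (the fourth slot was empty) hang by their lips inside the tub's near wall, and the keeper bar is back on the dock posts between the horns. The last pictures show the tub unmoved, and I saw no contact with the decapper or wipe pack. The sign-off call returned no verdict.

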